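Start up the stone-polishing corner

TASK

Start up the stone-polishing corner with your closed fingers, in this order: push the red rocker on the power block fully over to its on side (the half with the white bar), then push the blue button on the white dust collector fully in, where it stays, then press the green start button on the green polisher all the way down and let it come up. Leave the red stop button beside it alone, do not lift the power block or push it out of its place, do not disturb the stone on the polisher or the other things on the bench, and finish with your hand clear.

Things in the scene. Friction and masses are not known exactly. Their poses are not given: they have to be found in the camera images.
- power_block: Loose grey plastic power block on the bench, 110 x 66 x 42 mm (x, y, z), 0.7 kg, with a red rocker in the middle of its top. Origin: centre of its underside, z up; its +x (long) axis points to the rocker's on side. It may stand at any yaw.
- rocker (a joint): Tilt of the red rocker, rad: 0 to 0.05 = off (start), 0.34 = fully on. Pivot line across the block's middle, 52 mm above the bench; two halves, each 28 mm long and 32 mm wide, meet there in a shallow V. Off: the half towards the block's +x (white bar) slopes up to 61 mm at its end. On: that half lies level at 52 mm. Takes 2 to 4 N, pressed down, and stays where it is left.
- rocker_on (a point): Point on the upper face of the rocker's on half, 18 mm from the pivot line, the place to press down; it moves with the rocker (about 58 mm above the bench when off, 52 mm when on).
- collector: Fixed white dust collector, a box 150 x 150 x 110 mm with a dark slatted grille on the +x half of its top and a blue button on the -x half. Origin: centre of its underside, z up.
- latch (a joint): How far the blue button of the dust collector is pushed in, m: 0 = out (as it starts), 0.007 = fully in. It moves straight down, takes about 3 N and stays where it is left.
- latch_top (a point): Centre of the top face of the blue button (30 mm across), moves with it: 124 mm above the bench when out, 117 mm when in. It lies 45 mm from the collector's centre line towards the collector's -x.
- lap: Fixed green flat-lap stone polisher, 200 x 240 x 90 mm (x, y, z), with a round disc 140 mm across on top (its face 98 mm above the bench) and two push buttons on the -x edge of its top, 100 mm apart. Origin: centre of its underside, z up.
- start (a joint): How far the green start button is pressed, m: 0 = up, 0.006 = fully down. Spring button, straight down; about 5 N to hold it fully down; it comes back up when released.
- start_top (a point): Centre of the top face of the green start button (28 mm across), moves with it; 112 mm above the bench when up. It may be the left or the right one of the polisher's two buttons.
- stop (a joint): How far the red stop button is pressed, m: 0 = up, 0.006 = fully down. Same kind of button as the green one; leave it alone.
- stop_top (a point): Centre of the top face of the red stop button (28 mm across) on the polisher.
- stone: Loose speckled grey-green pendant stone, 36 x 50 x 12 mm, lying on the polisher's disc. Origin: centre of its underside. Leave alone.
- tape_measure: Loose yellow tape measure lying on its side, about 77 x 60 x 36 mm. Origin: centre of its underside. Leave alone.
- jar: Loose red plastic jar, 60 mm across, 55 mm high. Origin: centre of its underside. Leave alone.
- bamboo_cup: Loose bamboo pen cup, 100 mm across, 100 mm high, with pens standing up to 150 mm. Origin: centre of its underside. Leave alone.
Not all that is in view belongs to the job. There is more than one size of the collector; the job needs the larger. Several things look just like the power_block: the one meant starts farthest to the robot's left.

How it is judged:
By the outcome, as a careful person would: the job done as asked, in the order asked, and still so for the second after the job is handed in, with the robot touching nothing.
It also fails if it takes over 45 s, if anything falls off the work surface, if the arm or the gripper's body presses on something with over 40 N, if the wrist force passes 120 N, or if a joint passes its speed limit or range.

ROBOT

A 7-joint arm with a two-finger parallel gripper is mounted at the origin on the work surface. World frame = base frame: x ahead of the robot, y to its left, z up, the work surface at z = 0. Lengths are in m, angles in rad, forces in N, time in s.
With the tool pointing down it reaches from about 0.4 to 0.925 m from the base axis. Payload 5.6 kg.
Tool frame: the origin (TCP) lies on the centre line of the jaws, within the pads' length; the fingertips stand 14 mm ahead of it and the grasp point (between the pads) lies 5 mm behind it; z points along the fingers, x is the direction in which the jaws open and shut, and the axes are right-handed (so a half turn about z gives the same grasp; the last joint's range is limited). The gripper opens to 85 mm and grips with 20 to 120 N. Pads are 22 mm wide; open, the fingers measure 114 mm over their backs; the gripper's body (76 mm by 85 mm) begins 54 mm behind the grasp point. The pads swing forward as they close: fully open they stand 13 mm farther back than shut.
Start: joints at [-1.164, 0.468, -0.012, 1.603, 0.006, 1.071, -0.056], TCP at [0.283, 0.585, 0.245] pointing down, gripper open.
Joint ranges: [-2.53, 2.53], [-0.31, 2.02], [-1.57, 1.55], [0.28, 2.44], [-1.29, 4.43], [0.15, 1.84], [-2.92, 2.92]. Speed limits (rad/s): [2.57, 2.57, 3.14, 3.14, 3.14, 3.14, 3.14].

INTERFACE

Orientations are given as a unit quaternion [x, y, z, w].
In Python, from plant import observe, grab_frame, sign_off, find_in, regions_of gives the robot as it stands.
- The arm moves only by the shell command python3 -m crank 'ROWS'. ROWS is text: rows parted by semicolons, each of 7 numbers parted by spaces: the turn, a rotation vector about the world's x, y, z in units of 8 degrees (1.0 is 8 degrees), then the shift along the world's x, y, z in units of 60 mm (1.0 is 60 mm), then the finger opening in mm, from 0 to 85.4. In form: wx wy wz dx dy dz grip; .... A call has exactly 10 rows; each row is the pose to reach, as a shift and turn from the pose measured when the call began; what a row does not reach only later rows make up. A row lasts 1/8 s, in which the tool goes at most 62.5 mm and 10.7 degrees, less where a joint would pass 70% of its speed; a pose out of reach is approached as far as the arm can. A call with a gripper value outside its range is refused whole. The fingers move at their own pace and stop on an object; the grip force is fixed at half the most. Time passes only in rows, so rows that repeat a pose let the fingers close, or fill a call up. It gives the time, the measured TCP pose, the force and the opening at its end, in the units of the state.
- observe(): the state, without advancing time (a new reading comes with each control period).
- grab_frame(name): name is "scene" or "top"; returns a dict with "img" (384x512x3 uint8, blue, green, red), "vfov" (degrees; the focal length in pixels is half the picture's height over the tangent of half this angle, whatever the lens; pixels are square), "cx", "cy" (the principal point, pixels), "R" (3x3) and "t" (3): a world point X has camera coordinates R X + t. Camera axes: x right, y down, z forward; pixel columns grow to the right and rows downward; lengths in m; the calibration is good to about 2 mm. A picture is of the moment at which its call begins. There is no depth.
- sign_off(): hands the job in, once; it reports no verdict.
Trained networks look in the newest picture that a camera, given by its name, has taken for a name from the list of things; names that differ only in an ending like _2 or _b are one class to them, and where a whole thing is asked for, a point or a joint stands for the part that bears it (a point fixed in the world has none). Each returns a list of dicts, best first, with "p" (0 to 1); they miss things now and then, are a little off and sometimes report something else, mostly with a low value. They report only what shows in the picture. A call takes as long as a camera call. They do not tell look-alikes from the thing itself.
- find_in(camera, thing): "at" ([column, row] in pixels, amid what is visible of it).
- regions_of(camera, thing): "region" (384x512 bool, what is visible of it) and "at" ([column, row] in pixels, amid what is visible of it).
The state is a dict: "time": time; "joints": joint angles; "dq": joint speeds; "joint_efforts": joint torques, N m; "eef_pos": TCP position; "ee_rot": TCP orientation; "contact_force": force on the tool from outside, world axes, zero at the start; "wrist_torque": the same for the moment, N m; "opening": finger opening in m.
Only numpy, scipy, OpenCV 4.12 (cv2) and the standard library are available. Lean on these libraries where they do the work, as an engineer would, in place of code of your own. Each camera call takes 0.05 s, during which the arm holds its last target.

## Working session

There is one attempt and no reset: what is moved stays moved. The work goes in short steps, Python scripts to look and compute and a shell command to move; the robot and the scene stay as the last step left them, time stands still between calls to the robot, and variables do not carry over. Pictures are saved under pics/ and viewed, and the job is handed in when it is done.

```bash
ls; mkdir -p pics
python3 - <<'E'
from plant import *
import cv2
print(observe())
for n in("scene","top"):
    f=grab_frame(n); cv2.imwrite(f"pics/{n}0.png",f["img"]); print(n,f["vfov"],f["cx"],f["cy"],f["R"],f["t"])
    for t in("power_block","rocker_on","collector","latch_top","lap","start_top","stop_top","stone","jar","bamboo_cup","tape_measure"):
        print(t,[(d["at"],round(d["p"],2)) for d in find_in(n,t)])
E
```

```text
pics
{'time': 0.0, 'joints': array([-1.16397281,  0.46840637, -0.01161231,  1.60363888,  0.00600497,
        1.07145027, -0.05627002]), 'dq': array([-4.17914359e-05,  1.12083147e-03,  5.95658365e-04,  7.58233401e-04,
        4.42563318e-04,  1.80305772e-04, -4.86322752e-04]), 'joint_efforts': array([-1.41380442e-03, -5.32384264e+01,  2.09966203e-02, -2.51305300e+01,
        1.14703717e-02,  7.70481303e-03,  1.27934442e-05]), 'eef_pos': array([0.28243916, 0.58481053, 0.24431309]), 'ee_rot': array([ 8.47002398e-01,  5.31588248e-01, -7.55087446e-04,  5.50004306e-04]), 'contact_force': array([ 0.2439471 , -0.11727191,  0.29954795]), 'wrist_torque': array([-0.00447059, -0.05740471,  0.01596546]), 'opening': 0.08535977124028821}
scene 45.98882718902139 258.957755319909 191.57615976323547 [[-0.50684264  0.86196536  0.01123635]
 [ 0.67132207  0.40285266 -0.62212251]
 [-0.54077465 -0.30777501 -0.78283927]] [ 0.32453496 -0.29091804  1.48208337]
power_block [([162.2, 170.1], 0.8), ([177.1, 123.2], 0.71)]
rocker_on [([173.1, 118.9], 0.69), ([160.7, 160.8], 0.52)]
collector [([267.6, 189.6], 0.94
[... 281 characters left out ...]
[226.4, 266.9], 0.59)]
tape_measure [([130.8, 216.3], 0.71)]
top 56.73462209249836 257.14257385969836 195.03505848169658 [[ 0.00651007 -0.99990856 -0.0118533 ]
 [-0.99066929 -0.00483532 -0.136202  ]
 [ 0.13613223  0.01262938 -0.99061017]] [-0.03133008  0.55597861  1.1505121 ]
power_block [([354.8, 195.2], 0.76), ([254.8, 132.5], 0.7), ([382.6, 242.4], 0.57)]
rocker_on [([356.4, 195.0], 0.47), ([380.3, 241.1], 0.45)]
collector [([262.8, 204.5], 0.84), ([211.0, 245.6], 0.7)]
latch_top [([261.7, 219.1], 0.65)]
lap [([158.2, 181.7], 0.72)]
start_top []
stop_top []
stone [([161.4, 169.1], 0.75)]
jar [([286.4, 256.2], 0.67)]
bamboo_cup [([257.8, 132.0], 0.67)]
tape_measure [([343.6, 147.7], 0.87)]
```

View pics/scene0.png

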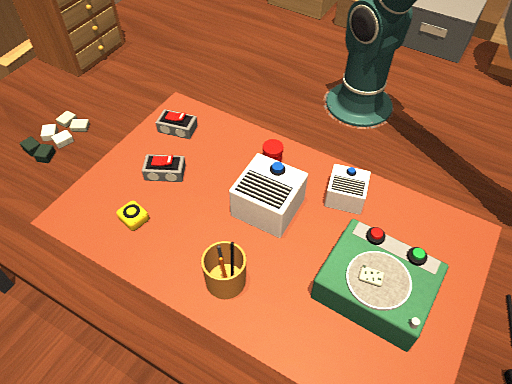

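View pics/top0.png

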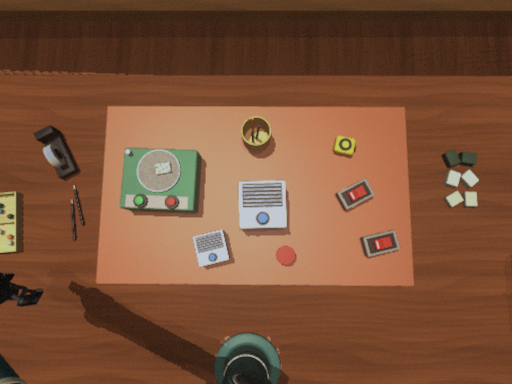

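```bash
cat > h.py <<'E'
import numpy as np, cv2
from plant import *
def K(f):
    fl=f["img"].shape[0]/2/np.tan(np.radians(f["vfov"])/2)
    return np.array([[fl,0,f["cx"]],[0,fl,f["cy"]],[0,0,1]])
def proj(f,X):
    c=np.atleast_2d(X)@f["R"].T+f["t"]; p=c@K(f).T; return p[:,:2]/p[:,2:]
def back(f,uv,z):
    d=f["R"].T@np.linalg.solve(K(f),[uv[0],uv[1],1]); o=-f["R"].T@f["t"]
    return o+d*(z-o[2])/d[2]
def crop(f,c,h,name,s=8):
    u,v=map(int,c); cv2.imwrite(name,cv2.resize(f["img"][max(0,v-h):v+h,max(0,u-h):u+h],None,fx=s,fy=s,interpolation=cv2.INTER_CUBIC))
E
python3 - <<'E'
from h import *
F={n:grab_frame(n) for n in("scene","top")}
s,t=F["scene"],F["top"]
a=[cv2.resize(f["img"][v-r:v+r,u-r:u+r],(390,390),interpolation=cv2.INTER_CUBIC) for f,u,v,r in((t,355,195,28),(s,163,167,28))]
cv2.imwrite("pics/pb.png",np.hstack(a))
a=[cv2.resize(f["img"][v-r:v+r,u-r:u+r],(390,390),interpolation=cv2.INTER_CUBIC) for f,u,v,r in((t,160,185,50),(s,380,275,70))]
cv2.imwrite("pics/lap.png",np.hstack(a))
def blobs(f,lo,hi,box):
    h=cv2.cvtColor(f["img"],cv2.COLOR_BGR2HSV); u0,v0,u1,v1=box
    m=np.zeros(h.shape[:2],np.uint8); m[v0:v1,u0:u1]=cv2.inRange(h,lo,hi)[v0:v1,u0:u1]
    n,_,st,c=cv2.connectedComponentsWithStats(m); i=1+np.argmax(st[1:,4]); return c[i],st[i,4]
for nm,z,lo,hi,bt,bs in(("latch",.122,(100,110,60),(130,255,255),(240,205,285,232),(262,155,295,180)),
   ("start",.11,(45,180,60),(75,255,255),(130,192,150,210),(405,243,430,266)),
   ("stop",.11,(0,170,60),(8,255,255),(164,194,180,210),(366,225,388,245)),
   ("small latch",.09,(100,110,60),(130,255,255),(200,245,225,270),(340,160,362,180))):
    for f,b in((t,bt),(s,bs)):
        c,n=blobs(f,lo,hi,b); print(nm,c,n,back(f,c,z))
for n in F:
    for th in("power_block","collector","lap"):
        for d in regions_of(n,th):
            m=d["region"].astype(np.uint8); print(n,th,d["at"],round(d["p"],2),m.sum(),cv2.minAreaRect(cv2.findNonZero(m)))
print(back(t,(355,195),.05),back(s,(162,162),.05))
E
```

```text
Traceback (most recent call last):
ValueError: attempt to get argmax of an empty sequence
```

View pics/pb.png

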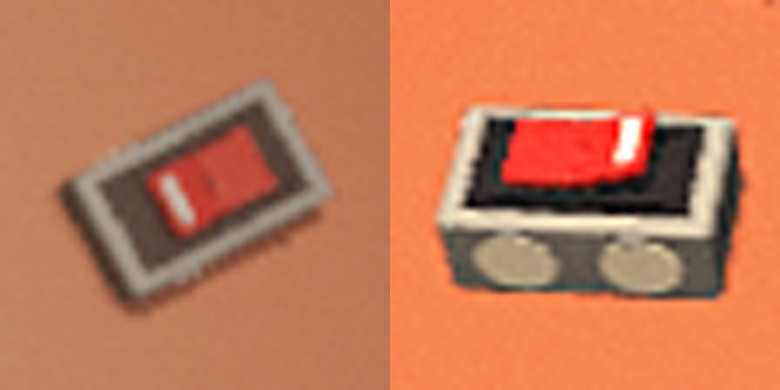

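View pics/lap.png

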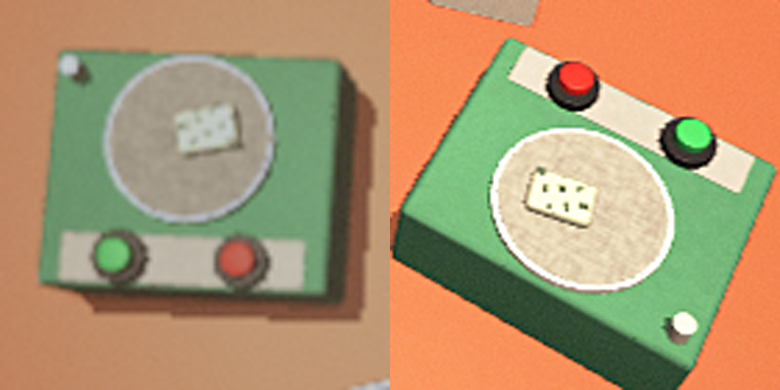

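Run:
```python
from h import *
F={n:grab_frame(n) for n in("scene","top")}
s,t=F["scene"],F["top"]
def blobs(f,lo,hi,box):
    h=cv2.cvtColor(f["img"],cv2.COLOR_BGR2HSV); u0,v0,u1,v1=box
    m=np.zeros(h.shape[:2],np.uint8); m[v0:v1,u0:u1]=cv2.inRange(h,lo,hi)[v0:v1,u0:u1]
    n,_,st,c=cv2.connectedComponentsWithStats(m)
    if n<2: return (0,0),0
    i=1+np.argmax(st[1:,4]); return c[i],st[i,4]
for nm,z,lo,hi,bt,bs in(("latch",.122,(95,110,60),(130,255,255),(240,205,285,232),(262,155,295,180)),
   ("start",.11,(45,135,110),(75,255,255),(130,192,150,210),(405,243,430,266)),
   ("stop",.11,(0,130,90),(8,255,255),(164,194,180,210),(366,225,388,245)),
   ("rocker",.055,(0,165,90),(6,255,255),(340,180,370,210),(147,150,180,180))):
    for f,b in((t,bt),(s,bs)):
        c,n=blobs(f,lo,hi,b); print(nm,np.round(c,1),n,back(f,c,z).round(4))
for n in F:
    for th in("power_block","collector","lap"):
        for d in regions_of(n,th):
            m=d["region"].astype(np.uint8); print(n,th,d["at"],round(d["p"],2),m.sum(),cv2.minAreaRect(cv2.findNonZero(m)))
# block top from crop corners (top, scale 390/56)
k=56/390
ct=np.array([[267,82],[330,192],[140,296],[80,182]])*k+[327,167]-.5
print("top corners",[back(t,c,.042).round(4) for c in ct])
cs=np.array([[85,108],[345,122],[330,235],[50,220]])*k+[135,139]-.5
print("scene corners",[back(s,c,.042).round(4) for c in cs])
print("bar top",back(t,np.array([178,200])*k+[326.5,166.5],.060),"scene",back(s,np.array([238,140])*k+[134.5,138.5],.060))
```

```text
latch [0 0] 0 [1.2073 0.8464 0.122 ]
latch [277.3 167. ] 106 [ 0.4797 -0.0424  0.122 ]
start [0 0] 0 [1.2162 0.8561 0.11  ]
start [418.7 253. ] 111 [0.531 0.345 0.11 ]
stop [170.3 201.1] 62 [0.5256 0.2435 0.11  ]
stop [376.7 232.8] 134 [0.5285 0.2452 0.11  ]
rocker [357.6 192.4] 132 [ 0.5641 -0.3584  0.055 ]
rocker [160.6 160.4] 174 [ 0.5699 -0.3549  0.055 ]
scene power_block [175.3, 125.0] 0.96 850 ((174.79783630371094, 123.12995910644531), (39.172027587890625, 24.04703712463379), 12.264772415161133)
scene power_block [160.5, 169.6] 0.62 1061 ((162.5, 168.0), (26.0, 43.0), 90.0)
scene collector [346.1, 188.3] 0.81 1636 ((346.73260498046875, 188.87570190429688), (38.25868606567383, 44.37062454223633), 11.689370155334473)
scene collector [266.7, 190.4] 0.72 4405 ((266.5, 193.0), (69.76531982421875, 71.10696411132812), 26.56505012512207)
scene lap [378.6, 284.9] 0.62 9726 ((377.9000244140625, 283.70001220703125), (119.40602111816406, 96.15092468261719), 26.56505012512207)
top power_block [355.5, 195.5] 0.75 707 ((354.74395751953125, 194.26991271972656), (20.58823585510254, 35.17647171020508), 61.927513122558594)
top power_block [381.0, 243.4] 0.65 745 ((379.794189453125, 243.17648315429688), (21.100597381591797, 35.89527130126953), 75.96376037597656)
top collector [213.4, 245.5] 0.84 1011 ((211.7307891845703, 248.1538543701172), (32.359153747558594, 32.75138854980469), 78.69007110595703)
top lap [159.0, 183.3] 0.89 4399 ((160.6802978515625, 180.13467407226562), (79.11869049072266, 63.533897399902344), 3.066485643386841)
top corners [array([ 0.6138, -0.3876,  0.042 ]), array([ 0.5607, -0.4156,  0.042 ]), array([ 0.5105, -0.324 ,  0.042 ]), array([ 0.5649, -0.2969,  0.042 ])]
scene corners [array([ 0.5624, -0.4124,  0.042 ]), array([ 0.5147, -0.3182,  0.042 ]), array([ 0.5664, -0.2874,  0.042 ]), array([ 0.6165, -0.3858,  0.042 ])]
bar top [ 0.5540158  -0.33869977  0.06      ] scene [ 0.55655431 -0.33656364  0.06      ]
```

The target block is at top-view (355,195), because it is the left-most of the two. Its white bar faces image left (+y). The big collector's blue button is at (262,218) in the top view. Green start is the left button at (140,200), and red stop is at (170,201).

```bash
python3 - <<'E'
from h import *
t=grab_frame("top")
img=t["img"]
a=[cv2.resize(img[v-r:v+r,u-r:u+r],(390,390),interpolation=cv2.INTER_CUBIC) for u,v,r in((262,210,30),(155,200,30))]
cv2.imwrite("pics/bt.png",np.hstack(a))
print(proj(t,[.4797,-.0424,.122]),proj(t,[.531,.345,.11]))
E
python3 -m crank '0 0 -0.2 0.2 -0.7 0 0;0 0 -0.4 0.4 -1.5 0 0;0 0 -0.7 0.7 -2.3 0 0;0 0 -0.9 0.9 -3.1 0 0;0 0 -1.1 1.1 -3.9 0 0;0 0 -1.3 1.4 -4.7 0 0;0 0 -1.6 1.6 -5.5 0 0;0 0 -1.8 1.8 -6.2 0 0;0 0 -2.0 2.1 -7.0 0 0;0 0 -2.2 2.3 -7.7 0 0'
```

```text
[[261.28274818 215.94023485]] [[138.16515196 199.25896322]]
time: 3.0
eef_pos: [0.4213, 0.1216, 0.2457]
ee_rot: [0.919, 0.395, 0.001, 0.0]
contact_force: [0.6, 0.2, -0.4]
opening: -0.0004
```

View pics/bt.png

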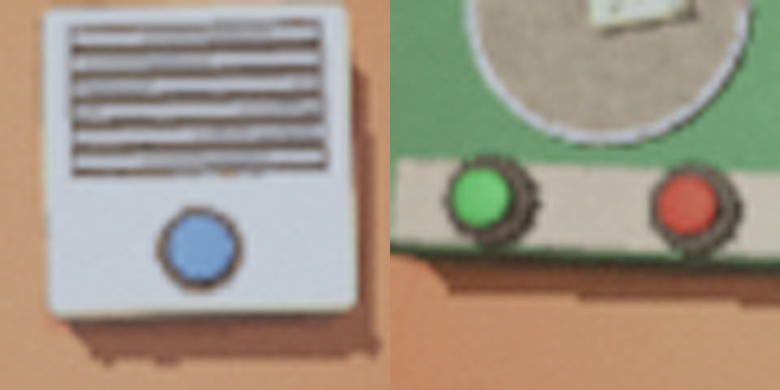

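```bash
python3 -m crank '0 0 -0.3 0.3 -0.9 0 0;0 0 -0.6 0.5 -1.8 0 0;0 0 -0.8 0.8 -2.7 0 0;0 0 -1.1 1.1 -3.7 0 0;0 0 -1.4 1.3 -4.6 0 0;0 0 -1.7 1.6 -5.6 0 0;0 0 -2.0 1.9 -6.6 0 0;0 0 -2.24 2.21 -7.64 -0.5 0;0 0 -2.24 2.21 -7.64 -1.2 0;0 0 -2.24 2.21 -7.64 -2.0 0'
python3 - <<'E'
from h import *
t=grab_frame("top"); s=grab_frame("scene")
print(back(t,(262.3,217.5),.124),back(t,(138.5,200),.112))
a=[cv2.resize(f["img"][v-r:v+r,u-r:u+r],(390,390),interpolation=cv2.INTER_CUBIC) for f,u,v,r in((t,355,195,40),(s,163,155,40))]
cv2.imwrite("pics/pb1.png",np.hstack(a))
E
```

```text
time: 4.25
eef_pos: [0.554, -0.3386, 0.1245]
ee_rot: [0.969, 0.246, 0.001, 0.001]
contact_force: [0.1, 0.3, -0.5]
opening: -0.0001
[ 0.47476618 -0.045548    0.124     ] [0.52841516 0.34311992 0.112     ]
```

View pics/pb1.png

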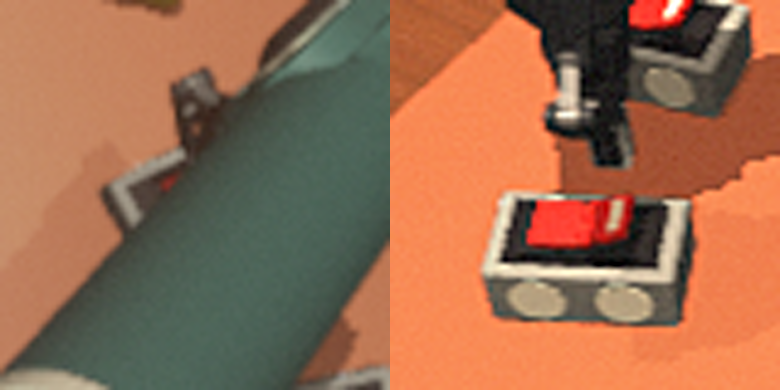

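```bash
python3 -m crank '0 0 0 -0.02 0.05 -0.3 0;0 0 0 -0.02 0.05 -0.6 0;0 0 0 -0.02 0.05 -0.75 0;0 0 0 -0.02 0.05 -0.8 0;0 0 0 -0.02 0.05 -0.85 0;0 0 0 -0.02 0.05 -0.88 0;0 0 0 -0.02 0.05 -0.91 0;0 0 0 -0.02 0.05 -0.94 0;0 0 0 -0.02 0.05 -0.96 0;0 0 0 -0.02 0.05 -0.97 0'
```

```text
time: 5.6
eef_pos: [0.5501, -0.3318, 0.0655]
ee_rot: [0.969, 0.247, -0.002, -0.004]
contact_force: [-6.9, 7.0, 27.5]
opening: 0.0
```

```bash
python3 -m crank '0 0 0 0 0 0.2 0;0 0 0 0 0 0.5 0;0 0 0 0 0 0.9 0;0 0 0 0 0 1.4 0;0 0 0 -0.3 0.6 2 0;0 0 0 -0.6 1.4 2.2 0;0 0 0 -0.8 2.2 2.2 0;0 0 0 -0.9 3 2.2 0;0 0 0 -1 3.6 2.2 0;0 0 0 -1 3.9 2.2 0'
python3 - <<'E'
from h import *
t=grab_frame("top"); s=grab_frame("scene")
a=[cv2.resize(f["img"][v-28:v+28,u-28:u+28],(390,390),interpolation=cv2.INTER_CUBIC) for f,u,v,r in((t,355,195,28),(s,163,167,28))]
cv2.imwrite("pics/pb2.png",np.hstack(a))
E
```

```text
time: 6.85
eef_pos: [0.4899, -0.0958, 0.198]
ee_rot: [0.969, 0.248, -0.002, -0.004]
contact_force: [-0.4, 0.1, -0.3]
opening: 0.0001
```

View pics/pb2.png

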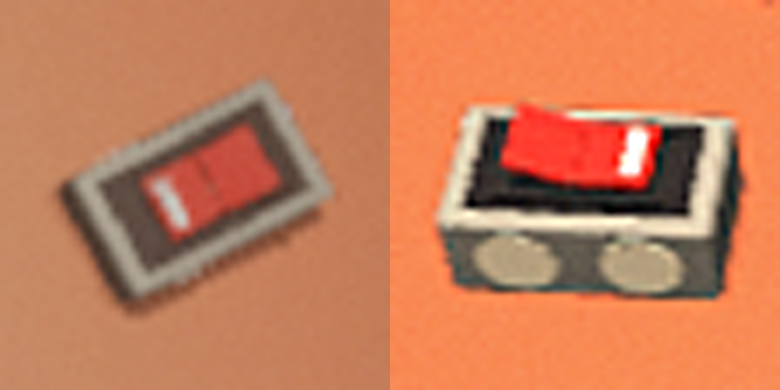

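The rocker now tilts to the on side: the white-bar half is flat and the other half is raised. The block has not moved. Next is the blue button.

```bash
python3 -m crank '0 0 0 -0.12 0.5 0 0;0 0 0 -0.22 0.86 -0.2 0;0 0 0 -0.22 0.86 -0.5 0;0 0 0 -0.22 0.86 -0.8 0;0 0 0 -0.22 0.86 -0.95 0;0 0 0 -0.22 0.86 -1.02 0;0 0 0 -0.22 0.86 -1.06 0;0 0 0 -0.22 0.86 -1.1 0;0 0 0 -0.22 0.86 -1.12 0;0 0 0 -0.22 0.86 -1.12 0'
```

```text
time: 8.2
eef_pos: [0.4777, -0.0446, 0.1311]
ee_rot: [0.969, 0.249, -0.001, -0.004]
contact_force: [0.1, -2.4, 4.0]
opening: -0.0001
```

```bash
python3 -m crank '0 0 0 0 0 -0.01 0;0 0 0 0 0 -0.02 0;0 0 0 0 0 -0.03 0;0 0 0 0 0 -0.03 0;0 0 0 0 0 -0.04 0;0 0 0 0 0 -0.04 0;0 0 0 0 0 -0.04 0;0 0 0 0 0 -0.04 0;0 0 0 0 0 -0.04 0;0 0 0 0 0 -0.04 0'
```

```text
time: 9.45
eef_pos: [0.4778, -0.0446, 0.1308]
ee_rot: [0.969, 0.249, -0.001, -0.005]
contact_force: [-8.4, -1.2, 27.1]
opening: 0.0001
```

```bash
python3 -m crank '0 0 0 0 0 0.3 0;0 0 0 0 0 0.8 0;0 0 0 0 0.4 1.2 0;0 0 0 0.1 1.3 1.2 0;0 0 0 0.3 2.2 1.2 0;0 0 0 0.5 3.1 1.2 0;0 0 0 0.7 4.0 1.2 0;0 0 0 0.85 5.0 1.2 0;0 0 0 0.85 6.0 1.2 0;0 0 0 0.85 6.47 1.2 0'
python3 - <<'E'
from h import *
t=grab_frame("top"); s=grab_frame("scene")
cv2.imwrite("pics/c3.png",np.hstack([cv2.resize(f["img"][v-r:v+r,u-r:u+r],(390,390),interpolation=cv2.INTER_CUBIC) for f,u,v,r in((t,262,210,30),(s,277,175,40))]))
E
```

```text
time: 10.7
eef_pos: [0.527, 0.3488, 0.202]
ee_rot: [0.968, 0.251, -0.001, -0.006]
contact_force: [0.0, -0.6, 0.1]
opening: 0.0001
```

View pics/c3.png

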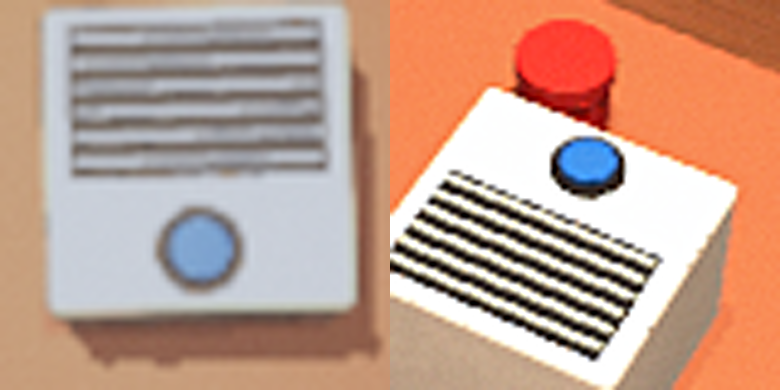

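The blue button now sits flush in its collar. Next is the green start button.

```bash
python3 -m crank '0 0 0 0.03 -0.09 -0.3 0;0 0 0 0.03 -0.09 -0.8 0;0 0 0 0.03 -0.09 -1.15 0;0 0 0 0.03 -0.09 -1.25 0;0 0 0 0.03 -0.09 -1.3 0;0 0 0 0.03 -0.09 -1.33 0;0 0 0 0.03 -0.09 -1.36 0;0 0 0 0.03 -0.09 -1.38 0;0 0 0 0.03 -0.09 -1.39 0;0 0 0 0.03 -0.09 -1.39 0'
```

```text
time: 12.05
eef_pos: [0.5293, 0.3434, 0.1201]
ee_rot: [0.968, 0.252, -0.001, -0.006]
contact_force: [-1.2, -4.4, 10.9]
opening: -0.0
```

```bash
python3 -m crank '0 0 0 0 0 -0.01 0;0 0 0 0 0 -0.02 0;0 0 0 0 0 -0.03 0;0 0 0 0 0 -0.03 0;0 0 0 0 0 -0.03 0;0 0 0 0 0 -0.03 0;0 0 0 0 0 -0.03 0;0 0 0 0 0 -0.03 0;0 0 0 0 0 -0.03 0;0 0 0 0 0 -0.03 0'
python3 -m crank '0 0 0 0 0 0.1 0;0 0 0 0 0 0.3 0;0 0 0 0 0 0.7 0;0 0 0 0 0 1.2 0;0 0 0 0 0 1.8 0;0 0 0 -0.5 0.6 2 0;0 0 0 -1 1.2 2 0;0 0 0 -1.5 1.9 2 0;0 0 0 -2 2.5 2 0;0 0 0 -2 2.5 2 0'
python3 - <<'E'
from h import *
t=grab_frame("top"); s=grab_frame("scene")
cv2.imwrite("pics/endt.png",t["img"]);cv2.imwrite("pics/ends.png",s["img"])
cv2.imwrite("pics/l4.png",np.hstack([cv2.resize(f["img"][v-r:v+r,u-r:u+r],(390,390),interpolation=cv2.INTER_CUBIC) for f,u,v,r in((t,160,185,50),(s,380,275,70))]))
print(observe()["contact_force"])
E
```

```text
time: 13.3
eef_pos: [0.5294, 0.3435, 0.12]
ee_rot: [0.968, 0.252, -0.001, -0.006]
contact_force: [-4.5, -3.5, 13.2]
opening: 0.0002
time: 14.55
eef_pos: [0.4047, 0.4982, 0.2399]
ee_rot: [0.967, 0.256, -0.001, -0.008]
contact_force: [0.6, -0.5, -0.0]
opening: -0.0005
[ 0.57251452 -0.43631882 -0.36512762]
```

View pics/l4.png

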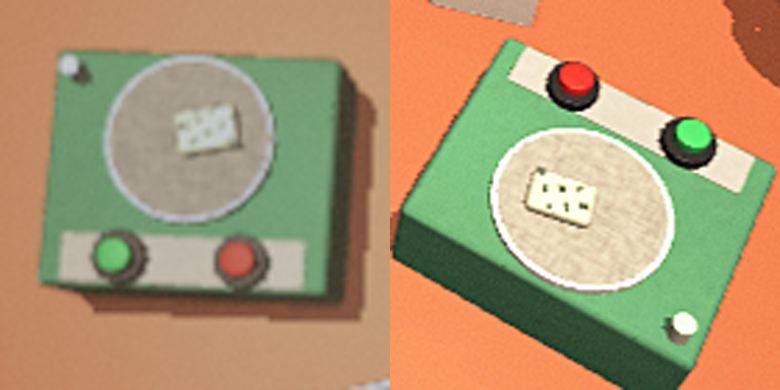

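View pics/ends.png

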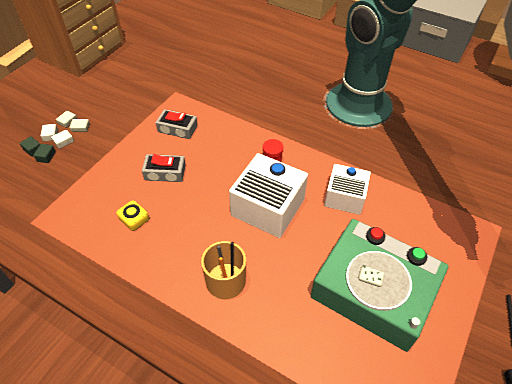

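```bash
python3 -c "
from plant import *
print(sign_off())"
```

```text
the job is handed in; nothing more can be done
None
```

I started up the stone-polishing corner in the order asked and handed the job in at about 14.6 s. `sign_off()` gives no verdict.

| Step | Press | What the check showed |
|---|---|---|
| Rocker on the left-most power block | Fingertip down to about 51.5 mm, 27 N (peaks between readings not seen) | White-bar half lies flat, other half raised, block unmoved |
| Blue button on the larger collector | Fingertip to about 117 mm; the first press read only 4 N, so I pressed on until it hit its stop at 27 N | Button sits low in its collar and stayed in |
| Green start button (the left one) | Fingertip to 106 mm, 13 N; pressing further moved it only 0.1 mm, so it was fully down | Back up after release |

- **Rocker press:** the finger slid about 5 mm outward along the rocker, with roughly 10 N sideways. The pictures show no shift of the block.
- **At the end:** the hand was clear, at (0.40, 0.50, 0.24) m with contact force near zero. The red stop button, the stone and the other things on the bench looked unchanged in the last scene picture.
- **Not measured:** I judged the rocker and both buttons from fingertip height, force and pictures, since the joints themselves can't be read.

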